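# Screw the big lid back on the laundry-tablet tub

### The job

Close the open laundry-tablet tub, the one with the side handle, with the bigger of the two grey lids: set the lid level on the neck with its grip bar in line with the handle, turn it back anticlockwise (seen from above) while it rides on the neck until, about a quarter turn on, it can drop down over the thread lugs, and push it down. Then tighten it clockwise until the bar is in line with the handle again and let go. Leave the smaller lid where it lies.

Things in the scene. Friction and masses are not known exactly. Their poses are not given: they have to be found in the camera images.
- lid: Bigger grey screw lid, ribbed, 100 mm across, 25 mm tall, 70 g, lying open side down. Upright grip bar across its top: 70 x 14 mm, 30 mm high (bar top 55 mm above the underside). Two lugs inside the skirt's lower edge (5 mm thick, 55 degrees wide, inner radius 38 mm) lie under the bar's ends; a half turn changes nothing. Origin: centre of underside; x along the bar, z up.
- tub: White tub with side handle, fixed, 110 mm across, 125 mm tall; open neck 68 mm outside, rim tapered to 60 mm over 5 mm. Lugs on the neck, towards the handle and opposite, 72 degrees wide, reach radius 43.5 mm, tops at 117 mm, undersides at 112 mm height. Origin: centre of underside; x to the handle, z up. A shorter open tub (78 mm across, 92 mm tall, no handle) is not it.
- tub_handle (a point): Middle of the tub's handle, 92 mm off its axis, 53 mm up. Bar within 60 degrees of the handle's direction: lid rides on the lugs, its origin 117 mm up. Bar across it (90 degrees, +-25): lid goes down till its plate meets the rim, origin 104 mm up, with 3 mm play below the lugs, 4 mm sideways. Clockwise from there it turns easily to a rigid stop a few degrees past in line.
- small_lid: Smaller grey lid of the short tub, 68 mm across, 25 mm tall, with a grip bar 44 mm long, lying open side down. To be left alone. Origin: centre of underside; x along its bar, z up.
There are look-alikes about, which are no part of the job. What is shaped like the lid but blue or green is not meant.

How it is judged:
On the way, in this order (a step that is already met when the one before it is completed fails the run):
1. the big lid rests level on top of the neck's lugs, its bar in line with the handle (within 25 degrees) (z of lid in the frame of tub between 0.112 and 0.122 m and horizontal distance between lid and tub below 0.012 m and angle between lid's own z axis and vertical below 0.17 rad and angle between the x axis of lid and the x axis of tub, either way round below 0.44 rad and contact force between lid and tub above 0.2 N), for 0.1 s.
2. it is turned back anticlockwise on the neck, through 30 to 60 degrees off the handle's direction, not yet dropped (at most 8 mm above the lugs) (z of lid in the frame of tub between 0.112 and 0.125 m and horizontal distance between lid and tub below 0.012 m and ((x of tub_handle in the frame of lid above 0.038 m and y of tub_handle in the frame of lid below -0.046 m) or (x of tub_handle in the frame of lid below -0.038 m and y of tub_handle in the frame of lid above 0.046 m))).
3. it has dropped over the thread lugs, bar across the handle's direction (z of lid in the frame of tub between 0.1 and 0.108 m and horizontal distance between lid and tub below 0.012 m and angle between the x axis of lid and the x axis of tub, either way round above 0.7 rad), for 0.05 s.
At the end, for the whole second after the job is handed in: The big lid sits fully down on the tub's neck (lid origin within 4 mm of 104 mm above the table), centred within 12 mm, level within 7 degrees, at rest, tightened so that its bar is in line with the handle within 18 degrees, and released (z of lid in the frame of tub between 0.1 and 0.108 m and horizontal distance between lid and tub below 0.012 m and angle between lid's own z axis and vertical below 0.12 rad and angle between the x axis of lid and the x axis of tub, either way round below 0.32 rad and linear speed of lid below 0.02 m/s); the robot touches nothing.
It fails at once if the smaller lid is moved by more than 30 mm (distance of small_lid from where it was at the start of the episode above 0.03 m).
It also fails if it takes over 51 s, if anything falls off the work surface, if the arm or the gripper's body presses on something with over 40 N, if the wrist force passes 120 N, or if a joint passes its speed limit or range.

### The arm

A 6-joint arm with a two-finger parallel gripper is mounted at the origin on the work surface. World frame = base frame: x ahead of the robot, y to its left, z up, the work surface at z = 0. Lengths are in m, angles in rad, forces in N, time in s.
With the tool pointing down it reaches from about 0.3 to 0.95 m from the base axis. Payload 3.1 kg.
Tool frame: the origin (TCP) lies midway between the tips of the shut fingers; the grasp point (between the pads) lies 19 mm behind it; z points along the fingers, y is the line along which they close (so a half turn about z gives the same grasp; the last joint's range is limited). The gripper opens to 85 mm and grips with 20 to 120 N. Pads are 22 mm wide; open, the fingers measure 114 mm over their backs; the gripper's body (76 mm by 85 mm) begins 54 mm behind the grasp point. The pads swing forward as they close: fully open they stand 13 mm farther back than shut.
Start: joints at [-1.327, 0.308, 1.634, -0, 1.2, -0.07], TCP at [0.193, -0.594, 0.231] pointing down, gripper open.
Joint ranges: [-3.06, 3.06], [-0.79, 1.96], [0.05, 2.63], [-1.19, 4.34], [0.05, 2.64], [-2.94, 2.94]. Speed limits (rad/s): [2.79, 2.79, 3.14, 3.14, 3.14, 3.14].

### API

Orientations are given as a rotation vector (axis times angle).
In Python, from bench import ctrl gives the robot as it stands.
- The arm moves only by the shell command python3 -m jog 'ROWS' [FORCE]. ROWS is JSON, a list of rows, each a list of 5 numbers: the closure, from 0 (fully open) to 1 (shut), then the shift along the tool's x, y, z in mm, then the turn about the tool's z in rad. A call has exactly 10 rows; each row is the pose to reach, as a shift and turn from the pose commanded when the call began, along the tool's axes at that moment; what a row does not reach only later rows make up. A row lasts 1/8 s, in which the tool goes at most 62.5 mm and 10.7 degrees, less where a joint would pass 70% of its speed; a pose out of reach is approached as far as the arm can. A call with a gripper value outside its range is refused whole. The fingers move at their own pace and stop on an object; FORCE is the grip in N (left out, the last holds). Time passes only in rows, so rows that repeat a pose let the fingers close, or fill a call up. It gives the time, the measured TCP pose, the force, the opening and the grip force at its end, in the units of the state.
- ctrl.observe(): the state, without advancing time (a new reading comes with each control period).
- ctrl.snapshot(name): name is "scene" or "side" or "wrist"; returns a dict with "frame" (420x560x3 uint8, red, green, blue), "fx", "fy", "cx", "cy" (pixels), "k1" (the pictures are not rectified: a ray, as slopes to the right and down, at radius r is drawn at 1 + k1 r^2 times it, then the intrinsics apply), "R" (3x3) and "t" (3): a world point X has camera coordinates R X + t; the wrist camera has in their place "tool_from_camera" (4x4, takes a point from camera to tool coordinates, whose origin is the TCP and whose axes are the flange's). Camera axes: x right, y down, z forward; pixel columns grow to the right and rows downward; lengths in m; the calibration is good to about 2 mm. A picture is of the moment at which its call begins: read the wrist's pose just before it. There is no depth.
- ctrl.finish_job(): hands the job in; it is judged then, once.
The state is a dict: "clock": time; "joints": joint angles; "qd": joint speeds; "joint_efforts": joint torques, N m; "ee_pos": TCP position; "orientation": TCP orientation; "ft_force": force on the tool from outside, world axes, zero at the start; "ft_torque": the same for the moment, N m; "finger_gap": finger opening in m; "grip_force": force on a finger pad.
Only numpy, scipy, OpenCV 4.12 (cv2) and the standard library are available. Lean on these libraries where they do the work, as an engineer would, in place of code of your own. Each camera call takes 0.05 s, during which the arm holds its last target. There are 200 camera calls.

## Working session

There is one attempt and no reset: what is moved stays moved. The work goes in short steps, Python scripts to look and compute and a shell command to move; the robot and the scene stay as the last step left them, time stands still between calls to the robot, and variables do not carry over. Pictures are saved under pics/ and viewed, at most 10 in all, crops included, and the job is handed in when it is done.

```bash
mkdir -p pics
cat > h.py <<'E'
import numpy as np, cv2, pickle, sys
from scipy.spatial.transform import Rotation as Ro
from bench import ctrl
def snap(n,f=None):
    o=ctrl.observe(); s=ctrl.snapshot(n)
    if n=="wrist":
        T=np.eye(4);T[:3,:3]=Ro.from_rotvec(o["orientation"]).as_matrix();T[:3,3]=o["ee_pos"]
        C=np.linalg.inv(T@np.array(s["tool_from_camera"]));s["R"],s["t"]=C[:3,:3],C[:3,3]
    s["R"]=np.array(s["R"]);s["t"]=np.array(s["t"]).ravel()
    pickle.dump(s,open(f"{f or n}.pkl","wb"))
    if f: cv2.imwrite(f"pics/{f}.png",s["frame"][:,:,::-1])
    return s
def load(f): return pickle.load(open(f+".pkl","rb"))
def ray(s,u,v):
    d=np.array([(u-s["cx"])/s["fx"],(v-s["cy"])/s["fy"]]);p=d.copy()
    for _ in range(30): p=d/(1+s["k1"]*(p@p))
    R=s["R"];return -R.T@s["t"],R.T@np.array([p[0],p[1],1])
def onz(s,u,v,z):
    o,d=ray(s,u,v);return o+d*(z-o[2])/d[2]
def proj(s,X):
    c=s["R"]@np.array(X)+s["t"];p=c[:2]/c[2];p=p*(1+s["k1"]*(p@p))
    return p*[s["fx"],s["fy"]]+[s["cx"],s["cy"]]
E
python3 - <<'E'
from h import *
print({k:v for k,v in ctrl.observe().items()})
a=snap("scene","scene1");b=snap("side","side1");snap("wrist","wrist1")
E
```

```text
{'clock': 0.0, 'joints': array([-1.32669398e+00,  3.09026258e-01,  1.63521290e+00, -1.22018322e-05,
        1.19968603e+00, -6.97160851e-02]), 'qd': array([-8.61221220e-05, -3.81744370e-04,  1.20914468e-04, -3.42449381e-04,
       -7.32210306e-04,  1.80882219e-03]), 'joint_efforts': array([ 1.27352650e-03, -4.15251732e+01, -2.76666713e+01,  1.59195506e-04,
        1.00822019e-02,  8.56549264e-06]), 'ee_pos': array([ 0.19269226, -0.59367861,  0.23002129]), 'orientation': array([-3.10070288e+00, -4.90568494e-01,  3.36602595e-04]), 'ft_force': array([0.60602253, 0.08058956, 0.14188671]), 'ft_torque': array([ 0.01039422,  0.05806561, -0.02612347]), 'grip_force': 0.0, 'finger_gap': 0.08562691984307112}
```

View pics/scene1.png

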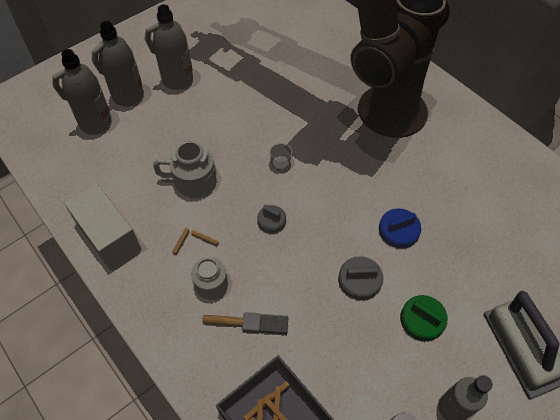

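View pics/side1.png

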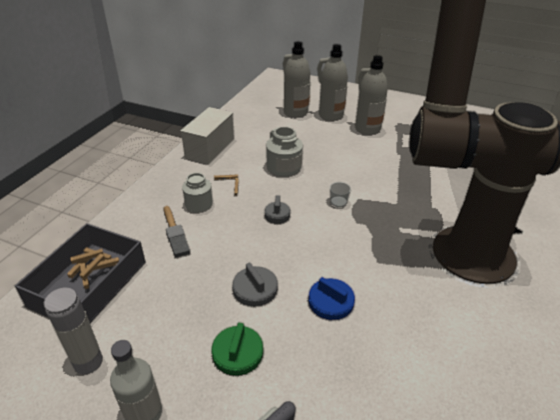

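The scene view shows the big grey lid at about (361,277), with its bar running from (347,274) to (378,273). The tub's neck is at (189,152) and its handle at (160,168). The small lid is at (271,217). In the side view the lid is at (255,285) and the tub's neck at (284,135).

Run:
```python
from h import *
a=load("scene1");b=load("side1")
def crop(s,u,v,w=45,h=45,k=4): return cv2.resize(s["frame"][v-h:v+h,u-w:u+w,::-1],None,fx=k,fy=k,interpolation=cv2.INTER_CUBIC)
t=np.hstack([crop(a,361,275,45,37),crop(a,189,165,45,37)]);u=np.hstack([crop(b,255,285,45,37),crop(b,284,150,45,37)])
cv2.imwrite("pics/c1.png",np.vstack([t,u]))
for s,p in((a,(361,280)),(b,(255,288))): print("lid",onz(s,*p,.012))
for s,p in((a,(189,152)),(b,(284,133))): print("neck",onz(s,*p,.125))
print("handle",onz(a,158,170,.053)); print("small",onz(a,271,219,.012),onz(b,277,213,.012))
```

```text
lid [0.4490077 0.3260132 0.012    ]
lid [0.44048443 0.32943865 0.012     ]
neck [ 0.57979592 -0.15357359  0.125     ]
neck [ 0.57336305 -0.14395886  0.125     ]
handle [ 0.64833446 -0.20955584  0.053     ]
small [0.50459149 0.06537326 0.012     ] [0.50060901 0.0707162  0.012     ]
```

View pics/c1.png

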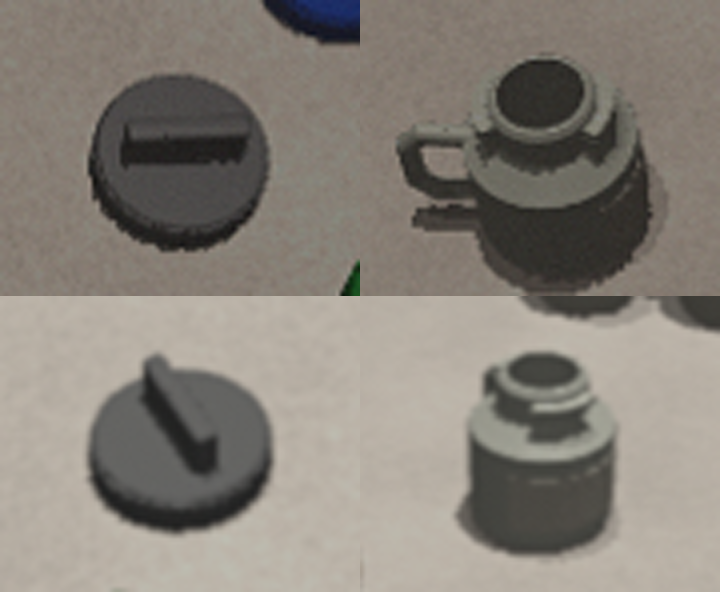

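The crops show the bar-top ends at (347,270) and (378,269), the neck opening's centre at (189,152) and the handle's outer bar near (156,169). In the side crop the bar top runs from about (248,303-16) to (262,318).

```bash
cat >> h.py <<'E'
def tri(s1,p1,s2,p2):
    A=[];B=[]
    for s,p in((s1,p1),(s2,p2)):
        o,d=ray(s,*p);d/=np.linalg.norm(d);M=np.eye(3)-np.outer(d,d);A.append(M);B.append(M@o)
    A=np.vstack(A);return np.linalg.lstsq(A,np.hstack(B),rcond=None)[0]
def go(X,yaw=None):
    o=ctrl.observe();R=Ro.from_rotvec(o["orientation"]).as_matrix()
    y=np.arctan2(R[1,0],R[0,0]);sh=R.T@(np.array(X)-o["ee_pos"])*1000
    print("clock",round(o["clock"],2),"pos",o["ee_pos"].round(4),"yaw",round(y,3),"tilt",R[:,2].round(3),"shift",sh.round(1),"turn",None if yaw is None else round(-(yaw-y),3),"q6",o["joints"][5].round(2),"F",o["ft_force"].round(1),"gap",o["finger_gap"].round(4))
E
python3 - <<'E'
from h import *
a=load("scene1");b=load("side1");w=load("wrist1");print(w["tool_from_camera"],w["fx"],w["cx"],w["k1"])
l=onz(a,347.3,270,.055);r=onz(a,378.2,269,.055);print("bar",l,r,(l+r)/2,np.arctan2(*(r-l)[1::-1]))
l=onz(b,210+155/4,248+(358-296)/4,.055);r=onz(b,210+212/4,248+(443-296)/4,.055);print("bar side",l,r,(l+r)/2,np.arctan2(*(r-l)[1::-1]))
print("tri neck",tri(a,(189.2,151.7),b,(239+183/4,113+(372-296)/4)))
print("lid plate",onz(a,361,276,.025)); n=onz(a,189.2,151.7,.125);hd=onz(a,156,169,.053);print(n,hd,hd-n,np.arctan2(*(hd-n)[1::-1]))
for p in((90,130),(125,100),(175,85)): print("bottle",onz(a,*p,0))
go([.55,-.10,.36],.314)
E
```

```text
[[ 3.47409222e-04 -9.52678750e-01 -3.03978747e-01  7.82823354e-02]
 [ 9.99999064e-01  7.33248533e-04 -1.15515115e-03  3.16521772e-04]
 [ 1.32337992e-03 -3.03978061e-01  9.52678113e-01 -1.43070698e-01]
 [ 0.00000000e+00  0.00000000e+00  0.00000000e+00  1.00000000e+00]] 333.61605361721286 277.44204484753664 -0.06393191701409076
bar [0.47379428 0.29899343 0.055     ] [0.41836667 0.34214135 0.055     ] [0.44608048 0.32056739 0.055     ] 2.4801274775472213
bar side [0.46690157 0.30417236 0.055     ] [0.41159601 0.34773653 0.055     ] [0.43924879 0.32595444 0.055     ] 2.4743970712569228
tri neck [ 0.57700812 -0.15795256  0.11995   ]
lid plate [0.44749085 0.32197042 0.025     ]
[ 0.5788998  -0.15402186  0.125     ] [ 0.65054304 -0.21548923  0.053     ] [ 0.07164324 -0.06146737 -0.072     ] -0.7090998319073186
bottle [ 0.70690408 -0.49122812  0.        ]
bottle [ 0.57117644 -0.52604963  0.        ]
bottle [ 0.42504294 -0.48158097  0.        ]Traceback (most recent call last):
  File "<stdin>", line 8, in <module>
  File "h.py", line 31, in go
    print("clock",round(o["clock"],2),"pos",o["ee_pos"].round(4),"yaw",round(y,3),"tilt",R[:,2].round(3),"shift",sh.round(1),"turn",None if yaw is None else round(-(yaw-y),3),"q6",o["joints"][5].round(2),"F",o["ft_force"].round(1),"gap",o["finger_gap"].round(4))
                                                                                                                                                                                                                                             ^^^^^^^^^^^^^^^^^^^^^
AttributeError: 'float' object has no attribute 'round'
```

```bash
sed -i 's/o\["finger_gap"\].round(4)/round(o["finger_gap"],4)/' h.py
python3 -m jog '[[0,60,-66,-17,-0.18],[0,118,-133,-34,-0.36],[0,177,-199,-50,-0.54],[0,215,-213,-50,-0.72],[0,260,-225,-48,-0.9],[0,310,-240,-46,-1.08],[0,360,-255,-44,-1.26],[0,410,-270,-42,-1.44],[0,450,-285,-40,-1.62],[0,493,-296,-40,-1.8]]'
python3 - <<'E'
from h import *
go([.575,-.156,.27],2.43)
E
```

```text
clock: 1.4
ee_pos: [0.5714, -0.1589, 0.2705]
orientation: [-1.534, -2.74, 0.0]
ft_force: [-0.0, -1.0, -0.2]
finger_gap: 0.0853
grip_force: 0.0
clock 1.4 pos [ 0.5714 -0.1589  0.2705] yaw 2.121 tilt [-0.001  0.    -1.   ] shift [0.6 4.6 0.5] turn -0.309 q6 -0.89 F [-0.  -1.  -0.2] gap 0.0853
```

```bash
python3 -m jog '[[0,0,0,0,-0.16],[0,0,0,0,-0.31],[0,0,0,0,-0.31],[0,0,0,0,-0.31],[0,0,0,0,-0.31],[0,0,0,0,-0.31],[0,0,0,0,-0.31],[0,0,0,0,-0.31],[0,0,0,0,-0.31],[0,0,0,0,-0.31]]'
python3 - <<'E'
from h import *
s=snap("wrist","w2")
for z in(.125,.053): print(proj(s,[.577,-.154,z]))
go([.36,.05,.27],2.477)
go([.4445,.323,.15],2.477)
E
```

```text
clock: 2.65
ee_pos: [0.5704, -0.1608, 0.2713]
orientation: [-1.103, -2.941, 0.0]
ft_force: [-0.9, 0.6, -0.1]
finger_gap: 0.0853
grip_force: 0.0
[287.43992519 198.96428293]
[285.58494285 182.08921993]
clock 2.7 pos [ 0.5705 -0.1608  0.2713] yaw 2.424 tilt [ 0. -0. -1.] shift [297.2  20.3   1.3] turn -0.053 q6 -1.2 F [-0.  -0.4 -0.6] gap 0.0855
clock 2.7 pos [ 0.5705 -0.1608  0.2713] yaw 2.424 tilt [ 0. -0. -1.] shift [413.1 281.6 121.3] turn -0.053 q6 -1.2 F [-0.  -0.4 -0.6] gap 0.0855
```

View pics/w2.png

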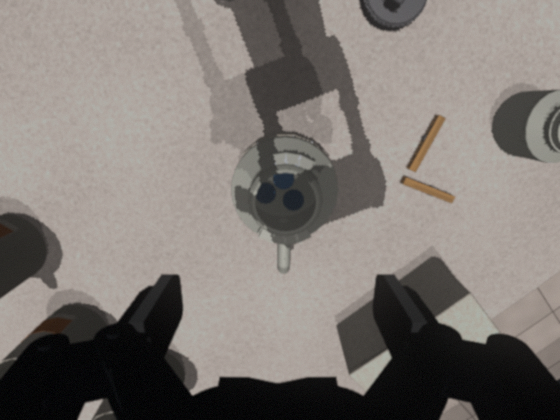

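The wrist view shows the neck circle centred at about (287,200) and the handle pointing straight down the image, with its outer end at about (284,267).

```bash
python3 -m jog '[[0,45,32,0,0],[0,95,65,0,0],[0,145,98,0,0],[0,192,131,0,0],[0,240,164,10,-0.02],[0,290,197,40,-0.05],[0,338,230,70,-0.05],[0,380,260,100,-0.05],[0,413,282,121,-0.05],[0,413,282,121,-0.05]]'
python3 - <<'E'
from h import *
s=load("w2"); n=onz(s,287.3,200,.125);hd=onz(s,284,265,.055);print("neck",n,"h",hd,np.arctan2(*(hd-n)[1::-1]),np.linalg.norm((hd-n)[:2]))
s=snap("wrist","w3")
go([.4445,.323,.15],2.477)
E
```

```text
clock: 3.95
ee_pos: [0.4423, 0.3249, 0.148]
orientation: [-1.022, -2.967, 0.005]
ft_force: [-0.2, 0.3, 0.6]
finger_gap: 0.0854
grip_force: 0.0
neck [ 0.57764782 -0.15472067  0.125     ] h [ 0.65149089 -0.22057028  0.055     ] -0.7282387780932458 0.0989392320306331
clock 4.0 pos [0.4437 0.3239 0.1492] yaw 2.477 tilt [-0.002 -0.002 -1.   ] shift [-1.2 -0.2 -0.8] turn -0.0 q6 -0.35 F [-0.4 -0.8 -0.5] gap 0.0857
```

View pics/w3.png

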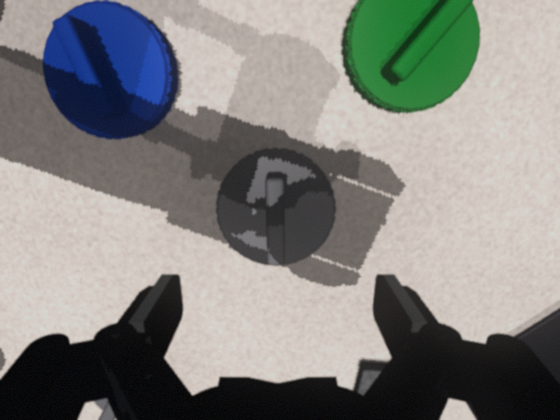

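The lid's circle is centred at about (276,207). Its bar is vertical in the image, centred at column 275-276, so it is aligned with tool x.

Run:
```python
from h import *
s=load("w3"); c=onz(s,276,207,.022);print(c, onz(s,275.5,185,.055))
go([c[0],c[1],.031],2.477)
```

```text
[0.44292573 0.32276425 0.022     ] [0.42225924 0.33883029 0.055     ]
clock 4.0 pos [0.4437 0.3239 0.1492] yaw 2.477 tilt [-0.002 -0.002 -1.   ] shift [ -0.2  -1.  118.2] turn -0.0 q6 -0.35 F [-0.4 -0.8 -0.5] gap 0.0857
```

```bash
python3 -m jog '[[0,0,0,40,0],[0,0,0,80,0],[0,0,-1,105,0],[0,0,-1,118,0],[0,0,-1,118,0],[0.5,0,-1,118,0],[1,0,-1,118,0],[1,0,-1,118,0],[1,0,-1,118,0],[1,0,-1,118,0]]' 60
python3 -m jog '[[1,0,0,0,0],[1,0,0,0,0],[1,0,0,-10,0],[1,0,0,-30,0],[1,0,0,-70,0],[1,0,0,-120,0],[1,0,0,-170,0],[1,0,0,-200,0],[1,0,0,-200,0],[1,0,0,-200,0]]'
python3 - <<'E'
from h import *
snap("wrist","w4"); go([.5776,-.1545,.20],2.42)
E
```

```text
clock: 5.25
ee_pos: [0.4448, 0.3229, 0.0329]
orientation: [1.029, 2.967, 0.002]
ft_force: [-0.6, -0.5, 3.1]
finger_gap: 0.0127
grip_force: 60.2
clock: 6.5
ee_pos: [0.443, 0.3217, 0.2305]
orientation: [-1.029, -2.966, 0.004]
ft_force: [-0.4, -0.3, -1.5]
finger_gap: 0.0129
grip_force: 59.7
clock 6.55 pos [0.4427 0.3215 0.2299] yaw 2.474 tilt [-0.004 -0.002 -1.   ] shift [-400.8 -290.1   30.5] turn 0.054 q6 -0.35 F [ 0.1 -0.5 -0.8] gap 0.0123
```

View pics/w4.png

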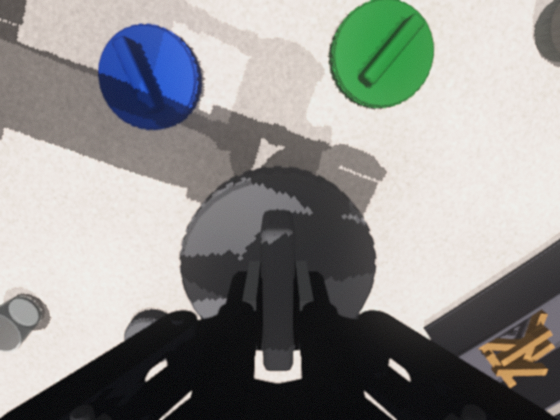

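The lid is held level by its bar. Its plate circle spans columns 180 to 376, with the top edge at row 167.

```bash
python3 -m jog '[[1,-30,-22,0,0],[1,-80,-58,0,0],[1,-130,-94,0,0],[1,-180,-130,0,0.02],[1,-230,-166,0,0.03],[1,-280,-203,0,0.05],[1,-330,-239,0,0.05],[1,-375,-271,10,0.05],[1,-401,-290,30,0.05],[1,-401,-290,30,0.05]]'
python3 - <<'E'
from h import *
s=load("w4")
R,t=s["R"],s["t"]
yaw=2.474;ex=np.array([np.cos(yaw),np.sin(yaw),0]);ey=np.array([np.sin(yaw),-np.cos(yaw),0]);T=np.array([.4427,.3215,.2299-.032+.025])
for d in(ex,-ex,ey,-ey): print(proj(s,T+.05*d).round(1))
snap("wrist","w5"); snap("scene","s5"); go([.5776,-.1545,.149],2.42)
a=load("s5");b=snap("side","side5")
k=4
f=lambda s,u,v:cv2.resize(s["frame"][v-50:v+50,u-45:u+45,::-1],None,fx=k,fy=k,interpolation=cv2.INTER_CUBIC)
cv2.imwrite("pics/c5.png",np.hstack([f(a,185,150),f(b,284,135)]))
E
```

```text
clock: 7.8
ee_pos: [0.5768, -0.155, 0.1975]
orientation: [-1.106, -2.932, 0.001]
ft_force: [-0.3, 0.6, -0.8]
finger_gap: 0.0127
grip_force: 59.7
[275.8 170.3]
[276.1 350.9]
[375.3 269.3]
[176.8 269. ]
clock 7.9 pos [ 0.578  -0.1529  0.1999] yaw 2.423 tilt [-0.004  0.002 -1.   ] shift [-1.  -1.4 50.9] turn 0.003 q6 -1.18 F [-0.2  0.6 -0.5] gap 0.0129
```

View pics/c5.png

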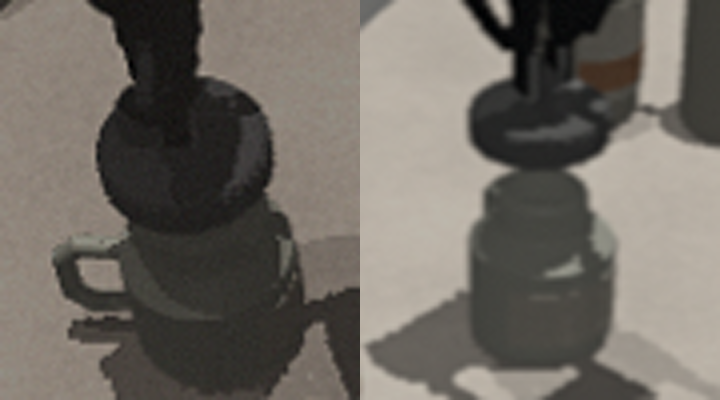

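The lid hangs level above the neck and is centred on it in both views. Next I lower it onto the lugs.

```bash
python3 -m jog '[[1,-1,-1,15,0],[1,-1,-1,30,0],[1,-1,-1,40,0],[1,-1,-1,45,0],[1,-1,-1,48,0],[1,-1,-1,50,0],[1,-1,-1,51,0],[1,-1,-1,51,0],[1,-1,-1,51,0],[1,-1,-1,51,0]]'
python3 - <<'E'
from h import *
go([.5776,-.1545,.149],2.42)
E
```

```text
clock: 9.2
ee_pos: [0.5797, -0.155, 0.1515]
orientation: [1.103, 2.941, 0.0]
ft_force: [-1.0, -0.2, -0.8]
finger_gap: 0.013
grip_force: 59.7
clock 9.2 pos [ 0.5797 -0.155   0.1515] yaw 2.424 tilt [ 0. -0. -1.] shift [ 1.9 -1.   2.5] turn 0.004 q6 -1.19 F [-1.  -0.2 -0.8] gap 0.013
```

```bash
python3 -m jog '[[1,0,0,0.5,0],[1,0,0,1,0],[1,0,0,1.5,0],[1,0,0,2,0],[1,0,0,2.5,0],[1,0,0,3,0],[1,0,0,3,0],[1,0,0,3,0],[1,0,0,3,0],[1,0,0,3,0]]'
python3 - <<'E'
from h import *
go([.5776,-.1545,.149],2.42)
E
```

```text
clock: 10.45
ee_pos: [0.5796, -0.1549, 0.1499]
orientation: [-1.103, -2.941, 0.0]
ft_force: [-4.0, 2.3, 7.6]
finger_gap: 0.0127
grip_force: 60.9
clock 10.45 pos [ 0.5796 -0.1549  0.1499] yaw 2.424 tilt [-0. -0. -1.] shift [ 1.8 -1.   0.9] turn 0.004 q6 -1.19 F [-4.   2.3  7.6] gap 0.0127
```

```bash
python3 -m jog '[[1,1,0,0,0],[1,2,0,0,-0.1],[1,2,0,0,-0.27],[1,2,0,0,-0.44],[1,2,0,0,-0.61],[1,2,0,0,-0.78],[1,2,0,0,-0.95],[1,2,0,0,-1.12],[1,2,0,0,-1.3],[1,2,0,0,-1.48]]'
python3 - <<'E'
from h import *
go([.5776,-.1545,.136],2.42)
E
```

```text
clock: 11.7
ee_pos: [0.5767, -0.1548, 0.1482]
orientation: [1.177, -2.909, 0.002]
ft_force: [-2.6, -3.5, -0.4]
finger_gap: 0.0128
grip_force: 59.7
clock 11.7 pos [ 0.5767 -0.1548  0.1482] yaw -2.373 tilt [-0.003 -0.002 -1.   ] shift [-0.9 -0.5 12.1] turn -4.793 q6 -2.67 F [-2.6 -3.5 -0.4] gap 0.0128
```

```bash
python3 -m jog '[[1,0,0,0,0],[1,0,0,2,0],[1,0,0,4,0],[1,0,0,6,0],[1,0,0,8,0],[1,0,0,9.5,0],[1,0,0,11,0],[1,0,0,12,0],[1,0,0,12,0],[1,0,0,12,0]]'
python3 - <<'E'
from h import *
go([.5776,-.1545,.136],3.91)
E
```

```text
clock: 12.95
ee_pos: [0.5781, -0.1554, 0.1371]
orientation: [1.164, -2.916, 0.005]
ft_force: [-4.0, -3.9, 3.1]
finger_gap: 0.0127
grip_force: 60.4
clock 12.95 pos [ 0.5781 -0.1554  0.1371] yaw -2.382 tilt [-0.    -0.003 -1.   ] shift [-0.3  1.   1.1] turn -6.292 q6 -2.66 F [-4.  -3.9  3.1] gap 0.0127
```

```bash
python3 -m jog '[[1,1.5,0,1,0],[1,1.5,0,1,0.1],[1,1.5,0,1,0.27],[1,1.5,0,1,0.44],[1,1.5,0,1,0.61],[1,1.5,0,1,0.78],[1,1.5,0,1,0.95],[1,1.5,0,1,1.12],[1,1.5,0,1,1.3],[1,1.5,0,1,1.46]]'
python3 - <<'E'
from h import *
print(ctrl.observe()["ft_torque"]);go([.5776,-.1545,.136],2.42)
E
```

```text
clock: 14.2
ee_pos: [0.5786, -0.1555, 0.1369]
orientation: [1.085, 2.944, -0.001]
ft_force: [-3.3, -2.3, 5.6]
finger_gap: 0.0128
grip_force: 60.5
[-0.56438504  0.87425188  0.22124103]
clock 14.2 pos [ 0.5786 -0.1555  0.1369] yaw 2.436 tilt [ 0.003 -0.002 -1.   ] shift [1.4 0.1 0.9] turn 0.016 q6 -1.2 F [-3.3 -2.3  5.6] gap 0.0128
```

Now in line and still down. I open the gripper, retreat, and look.

```bash
python3 -m jog '[[1,0,0,0,0.02],[1,0,0,0,0.02],[0.7,0,0,0,0.02],[0.4,0,0,0,0.02],[0,0,0,0,0.02],[0,0,0,0,0.02],[0,0,0,0,0.02],[0,0,0,-30,0.02],[0,0,0,-80,0.02],[0,0,0,-110,0.02]]'
python3 -m jog '[[0,0,0,-20,0],[0,0,0,-20,0],[0,0,0,-20,0],[0,0,0,-20,0],[0,0,0,-20,0],[0,0,0,-20,0],[0,0,0,-20,0],[0,0,0,-20,0],[0,0,0,-20,0],[0,0,0,-20,0]]'
python3 - <<'E'
from h import *
s=snap("wrist","w6")
for y in (2.42,2.42+np.pi): print(proj(s,np.array([.577,-.155,.159])+.035*np.array([np.cos(y),np.sin(y),0])))
b=snap("side");a=snap("scene")
f=lambda s,u,v,k,h,w:cv2.resize(s["frame"][v-h:v+h,u-w:u+w,::-1],None,fx=k,fy=k,interpolation=cv2.INTER_CUBIC)
cv2.imwrite("pics/c6.png",np.hstack([f(s,280,200,2,100,90),f(b,284,135,4,50,50)]))
E
```

```text
clock: 15.45
ee_pos: [0.5781, -0.155, 0.2481]
orientation: [1.102, 2.938, 0.0]
ft_force: [0.5, -0.3, 0.5]
finger_gap: 0.0853
grip_force: 0.0
clock: 16.7
ee_pos: [0.577, -0.1547, 0.2654]
orientation: [1.103, 2.941, -0.0]
ft_force: [-0.7, -0.3, -0.4]
finger_gap: 0.0852
grip_force: 0.0
[276.6900253  167.29476016]
[276.38900662 252.80455508]
```

View pics/c6.png

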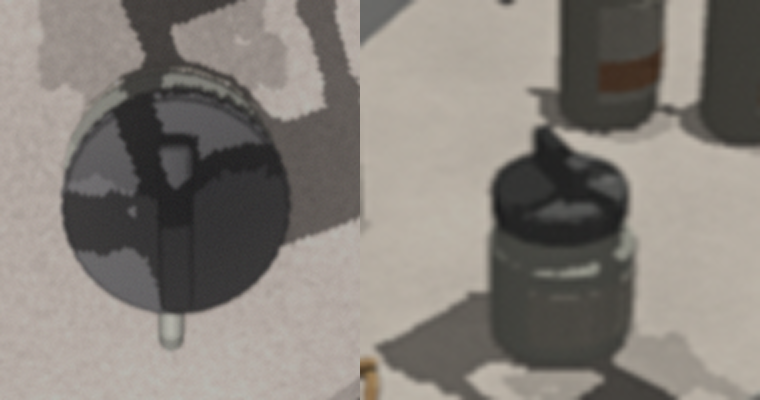

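The lid sits level and low on the tub. Its bar is in line with the handle (bar at crop column 176, handle at 171), and the gripper is clear.

```bash
python3 -c "
from bench import ctrl
print(ctrl.finish_job())"
```

```text
the job is handed in; nothing more can be done
None
```

The job is handed in at about 17 s: the big lid was set on the tub, turned back until it dropped, then tightened in line with the handle and released. The final pictures show it level, low and lined up with the handle; the smaller lid was never touched, and no verdict was returned.

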